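# Check turned phial sleeves on a leaning plug gauge and sort them

### The arm

A 6-joint arm with a two-finger parallel gripper is mounted at the origin on a cart in front of the work surface, level with it; the furniture and walls round the work are solid. World frame = base frame: x ahead of the robot, y to its left, z up, the work surface at z = 0. Lengths are in m, angles in degrees, forces in N, time in s.
With the tool pointing down it reaches from about 0.375 to 0.9 m from the base axis. Payload 3.1 kg.
Tool frame: the origin (TCP) lies on the centre line of the jaws, within the pads' length; the fingertips stand 22 mm ahead of it and the grasp point (between the pads) lies 3 mm ahead of it; z points along the fingers, y is the line along which they close (so a half turn about z gives the same grasp; the last joint's range is limited). The gripper opens to 87 mm and grips with 3 to 60 N. Pads are 19 mm wide; open, the fingers measure 117 mm over their backs; the gripper's body (75 mm by 190 mm) begins 51 mm behind the grasp point.
Start: joints at [66.32, 30.224, 82.088, -0, 67.689, -10.227], TCP at [0.145, 0.608, 0.245] pointing down, gripper open.
Joint ranges: [-176.69, 176.69], [-43.24, 126.21], [12.49, 139.97], [-82, 262], [0, 151.66], [-163.58, 163.58]. Speed limits (degrees/s): [159.86, 159.86, 180, 180, 180, 180].

### API

Orientations are given as a 3x3 rotation matrix whose columns are the frame's x, y, z axes.
In Python, from rig import * gives the robot as it stands.
- The arm moves only by the shell command python3 -m jog 'ROWS'. ROWS is text: rows parted by semicolons, each of 7 numbers parted by spaces: the shift along the tool's x, y, z in mm, then the turn, a rotation vector about the tool's x, y, z in rad, then the finger opening in mm, from 0 to 87. In form: tx ty tz ax ay az fingers; .... A call has 1 to 12 rows; each row shifts and turns the commanded pose from where the row before left it, along the tool's axes as they then stand; what a row does not reach is not made up. A row lasts 1/8 s, in which the tool goes at most 62.5 mm and 10.7 degrees, less where a joint would pass 70% of its speed; a pose out of reach is approached as far as the arm can. A call with a gripper value outside its range is refused whole. The fingers move at their own pace and stop on an object; the grip force is fixed at half the most. Time passes only in rows, so rows that do not move let the fingers close. It gives the time, the measured TCP pose, the force, the opening and the grip force at its end, in the units of the state.
- read_state(): the state, without advancing time (a new reading comes with each control period).
- capture(name): name is "scene" or "top" or "wrist"; returns a dict with "color" (480x640x3 uint8, red, green, blue), "camera_matrix" (3x3 intrinsics, pixels), "R" (3x3) and "t" (3): a world point X has camera coordinates R X + t. Camera axes: x right, y down, z forward; pixel columns grow to the right and rows downward; lengths in m; the calibration is good to about 2 mm. A picture is of the moment at which its call begins. There is no depth.
- hand_in(): hands the job in; it is judged then, once.
Trained networks look in the newest picture that a camera, given by its name, has taken for a name from the list of things; names that differ only in an ending like _2 or _b are one class to them, and where a whole thing is asked for, a point or a joint stands for the part that bears it (a point fixed in the world has none). Each returns a list of dicts, best first, with "conf" (0 to 1); they miss things now and then, are a little off and sometimes report something else, mostly with a low value. They report only what shows in the picture. A call takes as long as a camera call. They do not tell look-alikes from the thing itself.
- find_in(camera, target): "at" ([x, y, z] in m, in world coordinates, good to about 4 mm: the middle of the surface that is visible of it).
- trace(camera, target): "pixels" (480x640 bool, what is visible of it).
- place_of(camera, target): "at" ([x, y, z] in m, in world coordinates, good to about 4 mm: a listed point, or the origin of a listed thing).
The state is a dict: "time_s": time; "joint_positions": joint angles; "qvel": joint speeds; "tau": joint torques, N m; "position": TCP position; "tcp_rot": TCP orientation; "force": force on the tool from outside, world axes, zero at the start; "moment": the same for the moment, N m; "opening": opening from 0.0 (shut) to 1.0 (fully open); "grasp_force": force on a finger pad.
Only numpy, scipy, OpenCV 4.12 (cv2) and the standard library are available. Lean on these libraries where they do the work, as an engineer would, in place of code of your own. Each camera call takes 0.05 s, during which the arm holds its last target. There are 200 camera calls.

### The job

Both turned wooden sleeves on the board have a stop ring pressed somewhere into the bore, and a sleeve will take a phial only if its ring sits deep enough. One at a time, keeping the brass band uppermost, slide each one gently down over the leaning steel gauge pin as far as it will go without forcing: if it goes right down to the brass flange, stand it upright in the green-lined tray, and if it stops short, in the rust-lined tray, before you try the other. Leave the other goods standing where they are.

Things in the scene. Friction and masses are not known exactly. Their poses are not given: they have to be found in the camera images.
- sleeve_a: Turned dark-wood tube, brass band near its top; 38 mm outside diameter, 56 mm long, 45 g, bore 25 mm. A fast stop ring in the bore, 8 mm thick, 19.5 mm inside, has its lower face 12 to 45 mm above the underside: it differs each time, is not in the state, and shows only on the pin. Origin: centre of the underside; z up its axis. Starts upright on the board.
- sleeve_b: Turned dark-wood tube, brass band near its top; 38 mm outside diameter, 56 mm long, 45 g, bore 25 mm. A fast stop ring in the bore, 8 mm thick, 19.5 mm inside, has its lower face 12 to 45 mm above the underside: it differs each time, is not in the state, and shows only on the pin. Origin: centre of the underside; z up its axis. Starts upright on the board.
- gauge_pin: Stepped steel gauge pin in a locked clamp (does not yield to gentle force), leaning 22 to 34 degrees from vertical, toward the robot or its right. Origin: swivel centre, 52 mm above the table; z along the pin to its tip. Brass flange face, 46 mm wide, at z = 30 mm: a good sleeve's underside rests there; else its ring stops on the step at z = 61 mm, the underside short of it, at up to 49 mm.
- pin_step (a point): On the pin's axis at the foot of the step, z = 60 mm in the gauge_pin frame (same axes). From the flange to here the pin is 22 mm in diameter; above here a 45-degree bevel 4 mm long narrows it to 14 mm.
- pin_tip (a point): Tip of the pin, on its axis, z = 92 mm in the gauge_pin frame (same axes). The 14 mm nose tapers to 6 mm over the last 6 mm.
- gauge_stand: Grey clamp stand of the gauge, fixed: base plate 100 x 84 x 12 mm (x, y, z), two cheeks with black knobs reaching 48 mm to either side along y, 75 mm high. Origin: centre of its underside, on the table. The pin leans to its -x side.
- green_tray: Shallow wooden tray lined with green felt, fixed, for sleeves that fit: 82 x 162 x 16 mm outside (x, y, z), 70 x 150 mm inside, the felt is 7.6 mm above the table. Origin: centre of the underside. Room for both sleeves side by side along y.
- rust_tray: The same tray lined with rust-red felt, for sleeves that are too tight. Same sizes and origin.
- board: Bamboo board lying on the table, 220 x 250 x 10 mm (x, y, z), fixed; the sleeves and some goods stand on it, 10 mm above the table. Origin: centre of the underside.
- phial: Blue roll-on phial with a gold cap, 20 mm diameter, 85 mm tall, standing on the board; leave alone. Origin: centre of the underside.
- small_dropper: Small amber dropper bottle, 33 mm diameter, 89 mm tall, standing on the board; leave alone. Origin: centre of the underside.
- tall_dropper: Larger amber dropper bottle, 36 mm diameter, 100 mm tall, standing on the board; leave alone. Origin: centre of the underside.
- black_carton: Black carton 36 x 36 x 88 mm standing on the board; leave alone. Origin: centre of the underside.
- balm_tin: Flat round balm tin, 47 mm diameter, 15 mm high, on the table behind the trays; leave alone. Origin: centre of the underside.
- pink_soap: Pink wrapped soap bar, 53 x 78 x 26 mm, lying on the table near the front; leave alone. Origin: centre of the underside.
- candle: Candle in a glass, 70 mm diameter, 78 mm tall, at the back of the table; leave alone. Origin: centre of the underside.
- cream_jar: Glass cream jar with bamboo lid, 68 mm diameter, 58 mm tall, at the back of the table; leave alone. Origin: centre of the underside.
Things that resemble listed ones, but are neither listed nor needed, are in the scene too. What is shaped like the sleeve_a but blue is not meant.

How it is judged (in metres and radians):
On the way, in this order (a step that is already met when the one before it is completed fails the run):
1. a first sleeve is slid down the gauge pin as far as it goes: its underside to the flange (within 3.5 mm), or its ring onto the step (((x of sleeve_a in the frame of gauge_pin between -0.006 and 0.006 m and y of sleeve_a in the frame of gauge_pin between -0.006 and 0.006 m and angle between the z axis of sleeve_a and the z axis of gauge_pin, either way round below 0.15 rad and z of sleeve_a in the frame of gauge_pin above 0.02 m and (z of sleeve_a in the frame of gauge_pin below 0.0335 m or z of stop_a_c0 in the frame of gauge_pin below 0.0685 m)) or (x of sleeve_b in the frame of gauge_pin between -0.006 and 0.006 m and y of sleeve_b in the frame of gauge_pin between -0.006 and 0.006 m and angle between the z axis of sleeve_b and the z axis of gauge_pin, either way round below 0.15 rad and z of sleeve_b in the frame of gauge_pin above 0.02 m and (z of sleeve_b in the frame of gauge_pin below 0.0335 m or z of stop_b_c0 in the frame of gauge_pin below 0.0685 m)))), for 0.15 s.
2. with one sleeve standing in its proper tray, the other is slid down the gauge pin as far as it goes (((angle between sleeve_a's own z axis and vertical below 0.12 rad and ((z of stop_a_c0 in the frame of sleeve_a above 0.031 m and x of sleeve_a in the frame of green_tray between -0.018 and 0.018 m and y of sleeve_a in the frame of green_tray between -0.058 and 0.058 m and z of sleeve_a in the frame of green_tray below 0.012 m) or (z of stop_a_c0 in the frame of sleeve_a below 0.034 m and x of sleeve_a in the frame of rust_tray between -0.018 and 0.018 m and y of sleeve_a in the frame of rust_tray between -0.058 and 0.058 m and z of sleeve_a in the frame of rust_tray below 0.012 m)) and x of sleeve_b in the frame of gauge_pin between -0.006 and 0.006 m and y of sleeve_b in the frame of gauge_pin between -0.006 and 0.006 m and angle between the z axis of sleeve_b and the z axis of gauge_pin, either way round below 0.15 rad and z of sleeve_b in the frame of gauge_pin above 0.02 m and (z of sleeve_b in the frame of gauge_pin below 0.0335 m or z of stop_b_c0 in the frame of gauge_pin below 0.0685 m)) or (angle between sleeve_b's own z axis and vertical below 0.12 rad and ((z of stop_b_c0 in the frame of sleeve_b above 0.031 m and x of sleeve_b in the frame of green_tray between -0.018 and 0.018 m and y of sleeve_b in the frame of green_tray between -0.058 and 0.058 m and z of sleeve_b in the frame of green_tray below 0.012 m) or (z of stop_b_c0 in the frame of sleeve_b below 0.034 m and x of sleeve_b in the frame of rust_tray between -0.018 and 0.018 m and y of sleeve_b in the frame of rust_tray between -0.058 and 0.058 m and z of sleeve_b in the frame of rust_tray below 0.012 m)) and x of sleeve_a in the frame of gauge_pin between -0.006 and 0.006 m and y of sleeve_a in the frame of gauge_pin between -0.006 and 0.006 m and angle between the z axis of sleeve_a and the z axis of gauge_pin, either way round below 0.15 rad and z of sleeve_a in the frame of gauge_pin above 0.02 m and (z of sleeve_a in the frame of gauge_pin below 0.0335 m or z of stop_a_c0 in the frame of gauge_pin below 0.0685 m)))), for 0.15 s.
At the end, for the whole second after the job is handed in: Every sleeve stands upright (within 7 degrees), brass band up, on the felt of its tray, released and at rest: green-lined if it goes down to the flange, rust-lined if it stops more than 4 mm short (one that stops 1 to 4 mm short may stand in either) (angle between each of sleeve_a, sleeve_b's own z axis and vertical below 0.12 rad and ((z of stop_a_c0 in the frame of sleeve_a above 0.031 m and x of sleeve_a in the frame of green_tray between -0.018 and 0.018 m and y of sleeve_a in the frame of green_tray between -0.058 and 0.058 m and z of sleeve_a in the frame of green_tray below 0.012 m) or (z of stop_a_c0 in the frame of sleeve_a below 0.034 m and x of sleeve_a in the frame of rust_tray between -0.018 and 0.018 m and y of sleeve_a in the frame of rust_tray between -0.058 and 0.058 m and z of sleeve_a in the frame of rust_tray below 0.012 m)) and linear speed of each of sleeve_a, sleeve_b below 0.02 m/s and contact force between each of sleeve_a, sleeve_b and the fingers below 0.2 N and ((z of stop_b_c0 in the frame of sleeve_b above 0.031 m and x of sleeve_b in the frame of green_tray between -0.018 and 0.018 m and y of sleeve_b in the frame of green_tray between -0.058 and 0.058 m and z of sleeve_b in the frame of green_tray below 0.012 m) or (z of stop_b_c0 in the frame of sleeve_b below 0.034 m and x of sleeve_b in the frame of rust_tray between -0.018 and 0.018 m and y of sleeve_b in the frame of rust_tray between -0.058 and 0.058 m and z of sleeve_b in the frame of rust_tray below 0.012 m))); the robot touches nothing.
It fails at once if a bystander is pushed more than 25 mm or tipped more than 25 degrees (distance of any of phial, tall_dropper, small_dropper, black_carton, balm_tin, pink_soap, candle, cream_jar from where it was at the start of the episode above 0.025 m or angle between any of phial, tall_dropper, small_dropper, black_carton, balm_tin, pink_soap, candle, cream_jar's own z axis and vertical above 0.44 rad).
It fails at once if a sleeve is forced against the gauge pin with more than 45 N (contact force between any of sleeve_a, sleeve_b and gauge_pin above 45 N).
It also fails if it takes over 67 s, if anything falls off the work surface, if the arm or the gripper's body presses on something with over 40 N, if the wrist force passes 120 N, or if a joint passes its speed limit or range.

## Working session

There is one attempt and no reset: what is moved stays moved. The work goes in short steps, Python scripts to look and compute and a shell command to move; the robot and the scene stay as the last step left them, time stands still between calls to the robot, and variables do not carry over. Pictures are saved under pics/ and viewed, at most 10 in all, crops included, and the job is handed in when it is done.

```bash
mkdir -p pics; python3 - <<'E'
from rig import *
import cv2,numpy as np
for c in ["scene","top"]:
    p=capture(c); cv2.imwrite(f"pics/{c}0.png",p["color"][:,:,::-1])
    print(c,np.round(p["camera_matrix"],1).tolist(),np.round(p["R"],3).tolist(),np.round(p["t"],3).tolist())
    for n in ["sleeve_a","gauge_pin","pin_step","pin_tip","gauge_stand","green_tray","rust_tray","board","phial","small_dropper","tall_dropper","black_carton","balm_tin","pink_soap","candle","cream_jar"]:
        print(n,[(np.round(d["at"],3).tolist(),round(d["conf"],2)) for d in place_of(c,n)][:4])
s=read_state();print(s)
E
```

```text
scene [[566.0, 0.0, 327.5], [0.0, 566.0, 239.1], [0.0, 0.0, 1.0]] [[0.902, -0.431, -0.021], [-0.2, -0.375, -0.905], [0.382, 0.821, -0.424]] [-0.52, 0.189, 1.284]
sleeve_a [([0.448, -0.459, -0.004], 0.92), ([0.343, -0.386, -0.001], 0.9), ([0.588, -0.439, 0.002], 0.8), ([0.483, -0.177, 0.01], 0.74)]
gauge_pin [([0.624, -0.002, 0.053], 0.89)]
pin_step [([0.599, -0.009, 0.104], 0.79)]
pin_tip [([0.582, -0.019, 0.136], 0.56)]
gauge_stand [([0.618, 0.004, 0.0], 0.9), ([0.622, -0.002, 0.053], 0.28)]
green_tray [([0.596, 0.223, 0.0], 0.9)]
rust_tray [([0.421, 0.25, -0.0], 0.7), ([0.483, -0.18, 0.007], 0.69)]
board [([0.517, -0.245, 0.0], 0.8), ([0.431, 0.032, -0.004], 0.67)]
phial [([0.456, -0.24, 0.008], 0.55)]
small_dropper [([0.563, -0.311, 0.009], 0.56)]
tall_dropper [([0.564, -0.228, 0.011], 0.55)]
black_carton [([0.578, -0.158, 0.01], 0.73)]
balm_tin [([0.695, 0.249, 0.002], 0.4)]
pink_soap [([0.465, -0.308, 0.01], 0.7), ([0.431, 0.033, -0.004], 0.67), ([0.596, 0.226, -0.001], 0.52)]
candle [([0.756, -0.078, -0.001], 0.85), ([0.769, -0.198, -0.001], 0.25)]
cream_jar [([0.77, -0.196, -0
[... 1132 characters left out ...]
.98946880e-04,
        6.76911919e+01, -1.02274323e+01]), 'qvel': array([ 0.07188471, -0.00311006, -0.05928986, -0.0426828 ,  0.02412119,
        0.1222306 ]), 'tau': array([-6.04221004e-04, -4.39998114e+01, -1.76981521e+01,  6.33873814e-02,
        5.05834760e-02, -2.46444938e-05]), 'position': array([0.14535403, 0.60783243, 0.24456499]), 'tcp_rot': array([[-9.72563194e-01,  2.32638848e-01, -1.57405836e-05],
       [ 2.32638848e-01,  9.72563194e-01, -7.79203929e-06],
       [ 1.34959812e-05, -1.12401219e-05, -1.00000000e+00]]), 'force': array([ 0.06039696, -0.09087403,  0.1235747 ]), 'moment': array([-0.03104275, -0.01412623,  0.02502707]), 'grasp_force': 0.0, 'opening': 1.0040777669374805}
```

View pics/scene0.png

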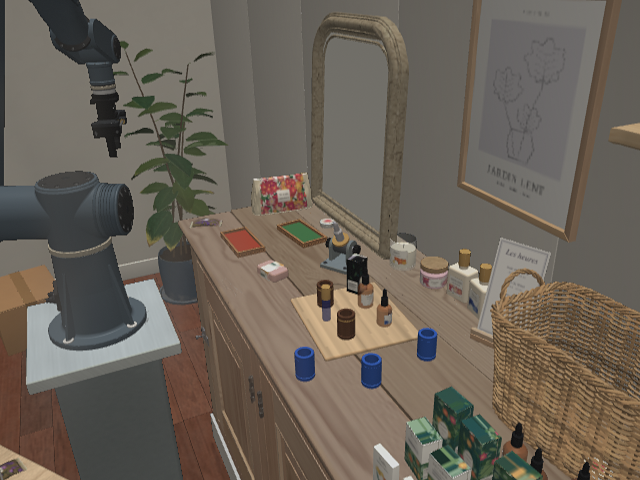

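View pics/top0.png

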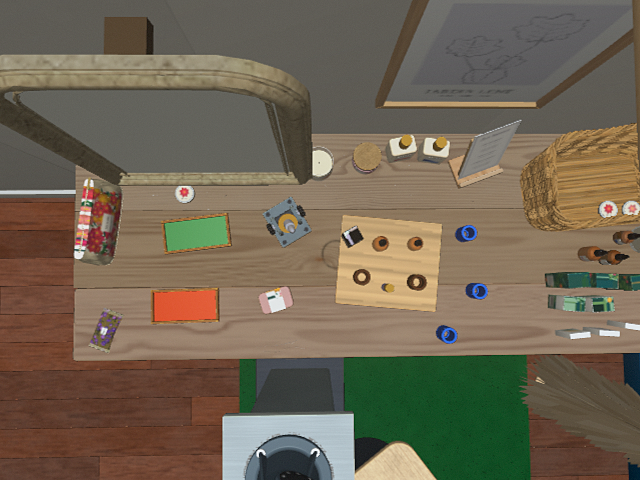

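Scene view: the two dark-wood sleeves on the board are at scene (325,292) and (346,323), which is top (362,277) and (417,282). The blue look-alikes are at scene (305,363), (371,370) and (427,344). The pin leans toward the robot and to its right, at top (288,225). I'll move to a viewing pose near the pin.

```bash
cat > h.py <<'E'
from rig import *
import numpy as np, cv2
from scipy.spatial.transform import Rotation as Ro
def go(pos,R=None,p0=None,R0=None):
    "print what remains, tool axes: shift first, (then turn)"
    s=read_state(); p0=s["position"] if p0 is None else p0; R0=s["tcp_rot"] if R0 is None else R0
    d=R0.T@(np.array(pos)-p0)*1000
    print("shift mm",np.round(d,1),"len",round(np.linalg.norm(d),1))
    if R is not None:
        w=Ro.from_matrix(R0.T@R).as_rotvec(); print("turn",np.round(w,4),"deg",np.round(np.degrees(np.linalg.norm(w)),1))
def st():
    s=read_state(); print("t",round(s["time_s"],2),"p",np.round(s["position"],4),"F",np.round(s["force"],1),"op",round(s["opening"]*87,1),"g",round(s["grasp_force"],1),"j",np.round(s["joint_positions"],0)); print(np.round(s["tcp_rot"],3).tolist())
def look(c,names,save=None):
    p=capture(c)
    if save: cv2.imwrite(f"pics/{save}.png",p["color"][:,:,::-1])
    for n in names: print(c,n,[(np.round(d["at"],4).tolist(),round(d["conf"],2)) for d in place_of(c,n)][:5])
    return p
DOWN=np.array([[-1,0,0],[0,1,0],[0,0,-1.]])
E
python3 -m jog '-42 -42 -7 0 0 0 87;-42 -42 -7 0 0 0 87;-42 -42 -7 0 0 0 87;-42 -42 -7 0 0 0 87;-42 -42 -7 0 0 0 87;-42 -42 -7 0 0 0 87;-42 -42 -7 0 0 0 87;-42 -42 -7 0 0 0 87;-42 -42 -7 0 0 0 87;-42 -42 -7 0 0 -0.117 87;-42 -42 -7 0 0 -0.118 87;0 0 0 0 0 0 87'
python3 - <<'E'
from h import *
st(); look("wrist",["gauge_pin","pin_step","pin_tip","gauge_stand","sleeve_a","green_tray","rust_tray"],"w1")
p=capture("top");[print(n,place_of("top",n)) for n in ["pin_step","pin_tip"]]
E
```

```text
time_s: 3.2
position: [0.4962, 0.0515, 0.3223]
tcp_rot: [[-1.0, 0.005, 0.004], [0.005, 1.0, -0.001], [-0.004, -0.001, -1.0]]
force: [-0.5, 0.9, 0.5]
opening: 1.0
grasp_force: 0.0
t 3.2 p [0.4962 0.0515 0.3223] F [-0.5  0.9  0.5] op 87.0 g 0.0 j [ -7.  15.  94.  -0.  71. -97.]
[[-1.0, 0.005, 0.004], [0.005, 1.0, -0.001], [-0.004, -0.001, -1.0]]
wrist gauge_pin [([0.6233, -0.0006, 0.0536], 0.7), ([0.4202, 0.2502, 0.0004], 0.52)]
wrist pin_step [([0.5948, -0.0139, 0.103], 0.94), ([0.4799, -0.1741, 0.0105], 0.66)]
wrist pin_tip [([0.5876, -0.0173, 0.1333], 0.9)]
wrist gauge_stand [([0.5651, -0.2243, 0.0075], 0.75), ([0.6179, 0.0014, 0.0013], 0.57), ([0.4696, -0.3111, 0.0082], 0.52)]
wrist sleeve_a [([0.4694, -0.3071, 0.0106], 0.96), ([0.4801, -0.1733, 0.0074], 0.85)]
wrist green_tray [([0.5631, -0.2217, 0.0082], 0.2)]
wrist rust_tray [([0.4179, 0.248, -0.0007], 0.91)]
pin_step [{'at': [0.5918, -0.0152, 0.1064], 'conf': 0.93}, {'at': [0.5753, -0.1595, 0.0117], 'conf': 0.56}]
pin_tip [{'at': [0.5878, -0.0197, 0.1316], 'conf': 0.87}]
```

View pics/w1.png

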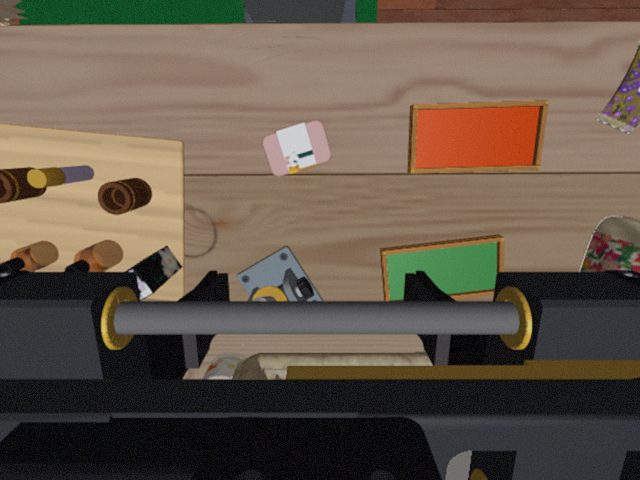

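Wrist view: the sleeves are at (125,195) and (15,185), and the pin at (270,292) is partly hidden by the gripper. I'll move beyond it for a clear view.

```bash

python3 -m jog '-43 -13 0 0 0 0 87;-43 -13 0 0 0 0 87;-43 -13 0 0 0 0 87;-43 -13 0 0 0 0 87;0 0 0 0 0 0 87'
cat > pin.py <<'E'
from h import *
import sys,pickle
tag=sys.argv[1]
for c in ["wrist","top","scene"]:
    p=look(c,["gauge_pin","pin_step","pin_tip","gauge_stand"],f"{tag}_{c}")
    m=[d["pixels"] for d in trace(c,"gauge_pin")]
    pickle.dump((p,m),open(f"{tag}_{c}.pkl","wb"))
E
python3 pin.py v2
python3 - <<'E'
from h import *
st()
tiles=[]
for c in ["wrist","top","scene"]:
    p=capture(c); im=p["color"][:,:,::-1].copy()
    q=p["camera_matrix"]@(p["R"]@np.array([.603,-.01,.095])+p["t"]); u,v=(q[:2]/q[2]).astype(int)
    r=70 if c=="wrist" else 35
    u0,v0=np.clip(u-r,0,640-2*r),np.clip(v-r,0,480-2*r)
    print(c,u0,v0,"scale",260/(2*r)); tiles.append(cv2.resize(im[v0:v0+2*r,u0:u0+2*r],(260,260),interpolation=cv2.INTER_CUBIC))
cv2.imwrite("pics/crop2.png",np.hstack(tiles))
E
```

```text
time_s: 4.38
position: [0.6673, 0.002, 0.3203]
tcp_rot: [[-1.0, 0.001, 0.001], [0.001, 1.0, -0.0], [-0.001, -0.0, -1.0]]
force: [0.3, 0.6, 0.1]
opening: 0.995
grasp_force: 0.0
wrist gauge_pin [([0.6226, -0.0034, 0.0524], 0.86)]
wrist pin_step []
wrist pin_tip [([0.5859, -0.0196, 0.1324], 0.79)]
wrist gauge_stand [([0.6196, 0.0042, -0.0017], 0.96), ([0.5967, 0.2227, -0.0003], 0.46)]
top gauge_pin [([0.6193, 0.0013, 0.0508], 0.72)]
top pin_step [([0.5932, -0.0131, 0.1091], 0.63), ([0.5883, -0.0212, 0.1357], 0.38)]
top pin_tip [([0.775, -0.1951, 0.0003], 0.66)]
top gauge_stand [([0.622, 0.0031, -0.0011], 0.73), ([0.6177, 0.0033, 0.0516], 0.71)]
scene gauge_pin [([0.6234, -0.0017, 0.0511], 0.7), ([0.6933, 0.2487, 0.0035], 0.22)]
scene pin_step [([0.5988, -0.0128, 0.1061], 0.91), ([0.7699, -0.1976, 0.0003], 0.59)]
scene pin_tip [([0.5851, -0.0183, 0.132], 0.67)]
scene gauge_stand [([0.6169, 0.0038, -0.0013], 0.84)]
t 5.28 p [0.6649 0.003  0.3215] F [ 0.9  0.3 -0. ] op 87.1 g 0.0 j [ -9.  30.  71.  -0.  80. -99.]
[[-1.0, -0.0, -0.0], [-0.0, 1.0, -0.0], [0.0, -0.0, -1.0]]
wrist 233 84 scale 1.8571428571428572
top 254 189 scale 3.7142857142857144
scene 302 198 scale 3.7142857142857144
```

View pics/crop2.png

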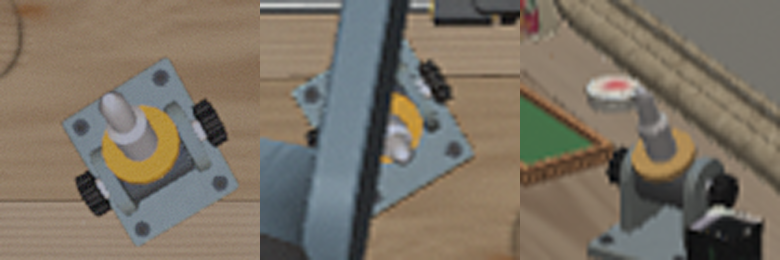

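Crop: the pin is clear in the wrist tile, with its tip at crop (108,98) and flange at (140,145). It leans toward the robot and to its right. I'll refine the pose by fitting the pin outline to the traced masks.

```bash
cat > fit.py <<'E'
from h import *
import pickle
from scipy.optimize import least_squares
prof=[(30,23),(30,11),(60,11),(64,7),(86,7),(92,3)]
parts=[[(30,11),(60,11)],[(60,11),(64,7)],[(64,7),(86,7)],[(86,7),(92,3)]]
a=np.linspace(0,2*np.pi,40,endpoint=False)
def frame(x):
    d=np.array([x[2],x[3],1]);d/=np.linalg.norm(d)
    e=np.cross(d,[0,1,0]);e/=np.linalg.norm(e);return np.array([x[0],x[1],.052]),d,e,np.cross(d,e)
def proj(p,X): q=(p["R"]@X.T).T+p["t"]; q=q@p["camera_matrix"].T; return q[:,:2]/q[:,2:]
def ring(x,z,r):
    o,d,e,f=frame(x); return o+d*z/1e3+r/1e3*(np.outer(np.cos(a),e)+np.outer(np.sin(a),f))
def outline(p,x):
    m=np.zeros((480*4,640*4),np.uint8)
    for pt in parts+[[(30,23)]]:
        h=cv2.convexHull(np.vstack([proj(p,ring(x,z,r)) for z,r in pt]).astype(np.float32))
        cv2.fillPoly(m,[np.round(h*4+1.5).astype(int)],255)
    return m
def sil(p,x): # smooth outline: side points of each ring relative to axis image, + flange rim
    o,d,e,f=frame(x); v=p["R"].T@-p["t"]
    P=[]
    for z,r in [(34,11),(38,11),(42,11),(46,11),(50,11),(54,11),(58,11),(60,11),(64,7),(67,7),(70,7),(73,7),(76,7),(79,7),(82,7),(85,7)]:
        c=o+d*z/1e3; s=np.cross(d,v-c); s/=np.linalg.norm(s); P+=[c+s*r/1e3,c-s*r/1e3]
    return proj(p,np.array(P)),proj(p,ring(x,30,23)),proj(p,ring(x,91,3.5))
use=[c for c in ["v2_wrist","v2_scene","v1_top"] if __import__("os").path.exists(c+".pkl")]
data=[pickle.load(open(c+".pkl","rb")) for c in use]
def sd(m):
    m=m.astype(np.uint8); return cv2.GaussianBlur(cv2.distanceTransform(m,2,5)-cv2.distanceTransform(1-m,2,5),(3,3),0)
from scipy.ndimage import map_coordinates as mc
def res(x,k,vis=False):
    p,m=data[k]; D=S[k]; s,fl,tip=sil(p,x)
    # drop shaft points inside the flange ellipse image
    inn=np.array([cv2.pointPolygonTest(fl.astype(np.float32),tuple(map(float,q)),False)>0 for q in s])
    P=s
    r=mc(D,[P[:,1],P[:,0]],order=1)*np.where(inn,0,1)
    t=mc(D,[tip[:,1],tip[:,0]],order=1); t=np.array([t.min()])*2
    rf=mc(D,[fl[:,1],fl[:,0]],order=1); rf=np.minimum(rf,0)*.7
    return np.hstack([r,t,rf])
S=[]
for (p,m),n in zip(data,use):
    print(n,[int(q.sum()) for q in m]); S.append(sd(m[0]))
x0=[.6215,-.0005,-.43,-.23]
prior=lambda x:(np.array(x)-x0)/[.003,.003,.06,.06]
for ks in [[k] for k in range(len(data))]+[list(range(len(data)))]:
    r=least_squares(lambda x:np.hstack([res(x,k)for k in ks]+[prior(x)]),x0,loss="soft_l1",diff_step=1e-4,x_scale=[.003,.003,.05,.05])
    o,d,_,_=frame(r.x); print([use[k] for k in ks],np.round(r.x,4),"tip",np.round(o+.092*d,4),"lean",round(np.degrees(np.arccos(d[2])),1),"cost",round(r.cost,1))
x=r.x
tiles=[]
for (p,m),n in zip(data,use):
    im=p["color"][:,:,::-1].copy(); u,v=proj(p,np.array([[.603,-.01,.095]]))[0].astype(int); rr=60 if "wrist" in n else 30
    sc=390//(2*rr); u0,v0=u-rr,v-rr
    t=cv2.resize(im[v0:v0+2*rr,u0:u0+2*rr],None,fx=sc,fy=sc,interpolation=cv2.INTER_CUBIC)
    mm=cv2.resize(m[0][v0:v0+2*rr,u0:u0+2*rr].astype(np.uint8),None,fx=sc,fy=sc,interpolation=0)
    cs,_=cv2.findContours(mm,0,1); cv2.drawContours(t,cs,-1,(0,255,0),1)
    for P in sil(p,x):
        for q in P: cv2.circle(t,tuple(np.round((q-[u0,v0]+.5)*sc).astype(int)),2,(0,0,255),-1)
    tiles.append(cv2.resize(t,(380,380)))
cv2.imwrite("pics/fit.png",np.hstack(tiles[:2]))
E
python3 fit.py
```

```text
v2_wrist [1871]
v2_scene [376]
['v2_wrist'] [ 0.6229  0.001  -0.429  -0.2464] tip [ 0.5875 -0.0193  0.1345] lean 26.3 cost 5.0
['v2_scene'] [ 6.211e-01 -6.000e-04 -4.109e-01 -2.505e-01] tip [ 0.5871 -0.0214  0.1349] lean 25.7 cost 3.1
['v2_wrist', 'v2_scene'] [ 0.6227  0.0011 -0.4271 -0.248 ] tip [ 0.5875 -0.0194  0.1345] lean 26.3 cost 8.7
```

View pics/fit.png

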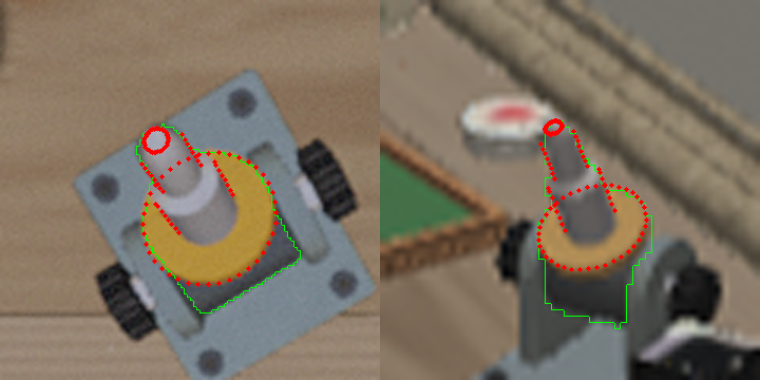

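The fit matches both outlines: lean 26.3°, tip at (0.5875, -0.0194, 0.1345). Next I'll go over the board and look at the sleeves.

```bash

python3 -m jog '16 -40 3 0 0 0 87;16 -40 3 0 0 0 87;16 -40 3 0 0 0 87;16 -40 3 0 0 0 87;16 -40 3 0 0 0 87;16 -40 3 0 0 0 87;0 0 0 0 0 0 70'
cat > sl.py <<'E'
from h import *
import sys
from scipy.optimize import least_squares
# fit each wooden sleeve: cylinder r19, z 10..66 mm upright, silhouette = hull of both rims vs trace mask
def proj(p,X): q=(p["R"]@X.T).T+p["t"]; q=q@p["camera_matrix"].T; return q[:,:2]/q[:,2:]
a=np.linspace(0,2*np.pi,60,endpoint=False)
def hull(p,x,y,z0=.010):
    X=np.vstack([np.c_[x+.019*np.cos(a),y+.019*np.sin(a),0*a+z] for z in (z0,z0+.056)])
    return cv2.convexHull(proj(p,X).astype(np.float32))
def mask(p,x,y):
    m=np.zeros((480*4,640*4),np.uint8); cv2.fillPoly(m,[np.round((hull(p,x,y)+.5)*4).astype(int)],255)
    return cv2.resize(m,(640,480),interpolation=cv2.INTER_AREA)/255.
def fit(cam,p):
    for d in trace(cam,"sleeve_a"):
        M=d["pixels"].astype(float)
        if M.sum()<60: continue
        v,u=np.nonzero(M); col=p["color"][M>0].mean(0)
        best=None
        from scipy.optimize import minimize
        K=np.linalg.inv(p["camera_matrix"]); ray=p["R"].T@(K@[u.mean(),v.mean(),1]); c=-p["R"].T@p["t"]
        g=(c+ray*(.04-c[2])/ray[2])[:2]
        r=minimize(lambda q:((mask(p,*q)-M)**2).sum(),g,method="Nelder-Mead",options=dict(initial_simplex=[g,g+[.006,0],g+[0,.006]],xatol=1e-5,fatol=.05))
        print(cam,"px",u.mean().round(),v.mean().round(),"rgb",col.round(),"conf",round(d["conf"],2),"xy",r.x.round(4),"misfit",round(r.fun/M.sum(),3))
if __name__=="__main__":
    for c in ["wrist","scene","top"]:
        p=look(c,["sleeve_a","phial"],f"s_{sys.argv[1]}_{c}"); fit(c,p)
    st()
E
python3 sl.py 1; python3 - <<'E'
import cv2,numpy as np
a=cv2.imread("pics/s_1_wrist.png"); cv2.imwrite("pics/cw.png",a)
E
```

```text
time_s: 6.3
position: [0.5679, -0.2399, 0.3033]
tcp_rot: [[-1.0, 0.004, -0.0], [0.004, 1.0, -0.001], [0.0, -0.001, -1.0]]
force: [0.6, 0.1, -0.1]
opening: 0.947
grasp_force: 0.0
wrist sleeve_a [([0.4789, -0.179, 0.0083], 0.95), ([0.3418, -0.3831, 0.0024], 0.88), ([0.4446, -0.4656, 0.0003], 0.86), ([0.5899, -0.4375, -0.0003], 0.82), ([0.47, -0.3086, 0.0108], 0.63)]
wrist phial [([0.46, -0.244, 0.0091], 0.75)]
wrist px 115.0 99.0 rgb [ 19.  56. 116.] conf 0.83 xy [ 0.449  -0.4532] misfit 0.079
wrist px 184.0 9.0 rgb [20. 47. 96.] conf 0.79 xy [ 0.3462 -0.3812] misfit 0.013
wrist px 373.0 131.0 rgb [85. 55. 34.] conf 0.73 xy [ 0.4836 -0.1798] misfit 0.266
wrist px 248.0 119.0 rgb [80. 52. 32.] conf 0.6 xy [ 0.4702 -0.3118] misfit 0.217
wrist px 151.0 224.0 rgb [ 24.  60. 118.] conf 0.59 xy [ 0.585  -0.4328] misfit 0.046
scene sleeve_a [([0.5868, -0.4367, 0.0013], 0.79), ([0.3422, -0.3853, -0.0014], 0.73), ([0.4654, -0.3098, 0.0101], 0.7), ([0.4483, -0.4617, -0.0008], 0.7), ([0.4832, -0.1766, 0.0092], 0.54)]
scene phial [([0.4525, -0.2416, 0.0122], 0.8)]
scene px 426.0 344.0 rgb [ 37.  5
[... 225 characters left out ...]
ne px 304.0 364.0 rgb [ 44.  62. 108.] conf 0.59 xy [ 0.3384 -0.3981] misfit 0.054
scene px 339.0 239.0 rgb [112. 100.  82.] conf 0.56 xy [0.6407 0.0596] misfit 0.254
top sleeve_a [([0.3407, -0.3894, -0.0004], 0.78), ([0.4713, -0.3135, 0.0089], 0.55), ([0.446, -0.4595, -0.0026], 0.52), ([0.6197, 0.0032, 0.0523], 0.48)]
top phial [([0.5157, -0.2469, 0.0004], 0.19)]
top px 447.0 335.0 rgb [ 41.  78. 154.] conf 0.7 xy [ 0.3426 -0.3798] misfit 0.176
top px 417.0 282.0 rgb [94. 68. 48.] conf 0.62 xy [ 0.4671 -0.311 ] misfit 0.135
t 6.9 p [ 0.5692 -0.2365  0.3036] F [-0.1  0.3  0.5] op 70.4 g 0.0 j [ -33.   26.   79.    0.   74. -123.]
[[-1.0, -0.001, 0.0], [-0.001, 1.0, -0.0], [-0.0, -0.0, -1.0]]
```

View pics/cw.png

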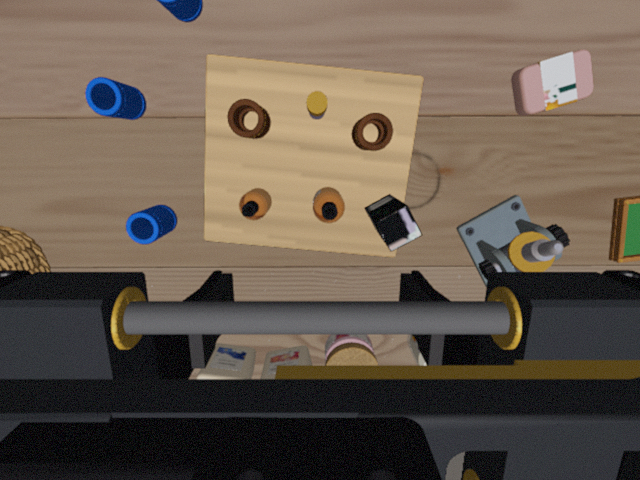

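Wrist view: the brown sleeves on the board are at (373,131) and (248,119). The blue ones at (115,99), (151,224) and (184,9) stand off the board and aren't meant. This close view confirms it. The bore was left out of the masks, so I'll fill the holes and refit.

```bash
sed -i 's/        M=d\["pixels"\].astype(float)/        cs,_=cv2.findContours(d["pixels"].astype(np.uint8),0,1); M=np.zeros((480,640)); cv2.drawContours(M,cs,-1,1,-1)/' sl.py
python3 - <<'E'
from sl import *
for i in range(2): fit("wrist",capture("wrist"))
E
```

```text
wrist px 370.0 131.0 rgb [106.  76.  52.] conf 0.88 xy [ 0.4842 -0.1799] misfit 0.029
wrist px 148.0 222.0 rgb [ 22.  60. 119.] conf 0.77 xy [ 0.5846 -0.4317] misfit 0.078
wrist px 182.0 8.0 rgb [19. 46. 95.] conf 0.61 xy [ 0.346  -0.3814] misfit 0.015
wrist px 246.0 117.0 rgb [97. 68. 45.] conf 0.59 xy [ 0.4701 -0.3118] misfit 0.041
wrist px 370.0 131.0 rgb [110.  81.  56.] conf 0.9 xy [ 0.484  -0.1794] misfit 0.024
wrist px 148.0 222.0 rgb [ 23.  60. 120.] conf 0.82 xy [ 0.5851 -0.4326] misfit 0.066
wrist px 182.0 8.0 rgb [19. 45. 94.] conf 0.75 xy [ 0.3459 -0.3816] misfit 0.013
wrist px 246.0 118.0 rgb [99. 71. 48.] conf 0.72 xy [ 0.4703 -0.3119] misfit 0.012
wrist px 112.0 97.0 rgb [ 21.  58. 118.] conf 0.59 xy [ 0.4485 -0.4537] misfit 0.063
```

```bash

python3 -m jog '22 14 33 0 0 0 62;22 14 33 0 0 0 62;22 14 33 0 0 0 62;20 15 33 0 0 0 62;0 0 20 0 0 0 62;0 0 20 0 0 0 62;0 0 0 0 0 0 62'
python3 - <<'E'
from h import *
st(); go([.4835,-.179,.063],DOWN)
E
```

```text
time_s: 7.98
position: [0.4822, -0.1796, 0.1305]
tcp_rot: [[-1.0, 0.0, -0.003], [0.0, 1.0, 0.002], [0.003, 0.002, -1.0]]
force: [0.1, -0.4, -0.4]
opening: 0.71
grasp_force: 0.0
t 7.97 p [ 0.4822 -0.1796  0.1305] F [ 0.1 -0.4 -0.4] op 61.7 g 0.0 j [ -33.   32.  104.   -0.   45. -123.]
[[-1.0, 0.0, -0.003], [0.0, 1.0, 0.002], [0.003, 0.002, -1.0]]
shift mm [-1.5  0.5 67.5] len 67.5
turn [ 0.0017 -0.0026 -0.    ] deg 0.2
```

```bash

python3 -m jog '-1 0 22 0 0 0 62;0 0 22 0 0 0 62;0 0 22 0 0 0 62;0 0 1 0 0 0 62;0 0 0 0 0 0 30;0 0 0 0 0 0 30;0 0 0 0 0 0 30;0 0 0 0 0 0 30'
python3 - <<'E'
from h import *
st()
E
```

```text
time_s: 8.98
position: [0.4844, -0.1802, 0.0653]
tcp_rot: [[-1.0, -0.0, 0.001], [-0.0, 1.0, -0.001], [-0.001, -0.001, -1.0]]
force: [0.1, -0.4, 3.6]
opening: 0.436
grasp_force: 30.0
t 8.97 p [ 0.4844 -0.1802  0.0653] F [ 0.1 -0.4  3.6] op 37.9 g 30.0 j [ -33.   39.  105.    0.   36. -123.]
[[-1.0, -0.0, 0.001], [-0.0, 1.0, -0.001], [-0.001, -0.001, -1.0]]
```

Gripped (opening 37.9 mm, grip 30 N). I'll work out the pre-insert pose over the pin.

```bash

cat > pinpose.py <<'E'
from h import *
O=np.array([.6227,.001,.052]); D=np.array([-.4271,-.248,1]); D/=np.linalg.norm(D)
ax=np.cross([0,0,-1.],-D); RP=Ro.from_rotvec(ax/np.linalg.norm(ax)*np.arcsin(np.linalg.norm(ax))).as_matrix()@DOWN
UND=.054
def tcp(zu): return O+D*(zu+UND)
def report():
    s=read_state(); q=s["position"]+s["tcp_rot"][:,2]*UND-O; P=np.c_[-RP[:,0],RP[:,1],D]
    print("underside in pin frame mm (along -toolx, tooly, axis)",np.round(q@P*1000,1),"ang",np.round(np.degrees(np.arccos(-s["tcp_rot"][:,2]@D)),2))
    Rt=s["tcp_rot"]; print("F tool",np.round(Rt.T@s["force"],1))
E
python3 -m jog '0 0 -20 0 0 0 30;0 0 -42 0 0 0 30;0 0 -42 0 0 0 30;0 0 -42 0 0 0 30;0 0 0 0 0 0 30'
python3 - <<'E'
from pinpose import *
st(); print(tcp(.104)); go(tcp(.104),RP)
E
```

```text
time_s: 9.6
position: [0.4858, -0.1811, 0.2138]
tcp_rot: [[-1.0, -0.0, 0.007], [-0.0, 1.0, -0.004], [-0.007, -0.004, -1.0]]
force: [0.3, -0.2, -0.7]
opening: 0.431
grasp_force: 30.0
t 9.6 p [ 0.4858 -0.1811  0.2138] F [ 0.3 -0.2 -0.7] op 37.5 g 30.0 j [ -33.   24.   99.   -0.   56. -123.]
[[-1.0, -0.0, 0.007], [-0.0, 1.0, -0.004], [-0.007, -0.004, -1.0]]
[ 0.56219508 -0.0341328   0.19366453]
shift mm [-76.4 147.   20. ] len 166.8
turn [-0.2345 -0.3902  0.002 ] deg 26.1
```

```bash

python3 -m jog '-19 37 0 0 0 0 30;-19 37 0 0 0 0 30;-19 37 0 0 0 0 30;-19 36 0 0 0 0 30;0 0 0 -0.078 -0.130 0 30;0 0 0 -0.078 -0.130 0 30;0 0 0 -0.078 -0.130 0 30;0 0 0 0 0 0 30;0 0 0 0 0 0 30'
python3 - <<'E'
from pinpose import *
st(); go(tcp(.104),RP); report()
look("wrist",[],"pre1"); look("scene",[],"pre1s")
a=cv2.imread("pics/pre1.png");b=cv2.imread("pics/pre1s.png")
b=cv2.resize(b[180:300,270:400],(520,480),interpolation=cv2.INTER_CUBIC)
cv2.imwrite("pics/pre1c.png",cv2.resize(b,(520,480)))
E
```

```text
time_s: 10.72
position: [0.5601, -0.0326, 0.2099]
tcp_rot: [[-0.93, -0.044, 0.365], [0.042, 0.974, 0.222], [-0.365, 0.222, -0.904]]
force: [1.6, 0.4, -0.2]
opening: 0.428
grasp_force: 30.0
t 10.72 p [ 0.5601 -0.0326  0.2099] F [ 1.6  0.4 -0.2] op 37.3 g 30.0 j [ -26.   24.  108.   35.   39. -141.]
[[-0.93, -0.044, 0.365], [0.042, 0.974, 0.222], [-0.365, 0.222, -0.904]]
shift mm [ 3.9 -5.2 15.1] len 16.4
turn [-0.0008 -0.0196 -0.0011] deg 1.1
underside in pin frame mm (along -toolx, tooly, axis) [  3.1   5.1 119. ] ang 1.12
F tool [-1.4  0.3  0.8]
```

View pics/pre1c.png

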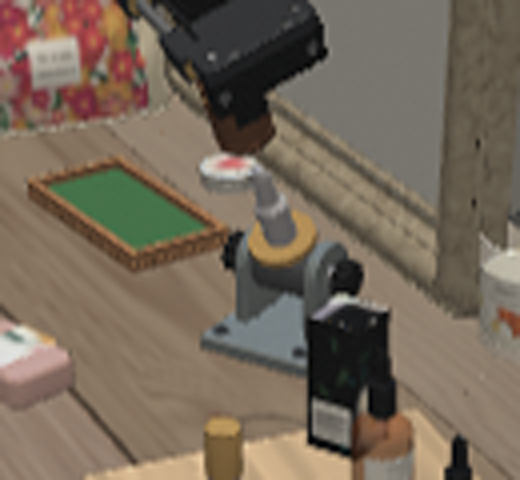

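The held sleeve is just above the pin tip and tilted with it (crop: sleeve at (245,130), tip at (260,165)). I'll trim the alignment before entering.

```bash

python3 -m jog '3.5 -5 4 0 -0.019 0 30;0 0 0 0 0 0 30;0 0 0 0 0 0 30'
python3 -c "
from pinpose import *
go(tcp(.104),RP); report()"
python3 -m jog '0 0 0 0 0 0 30'
python3 -c "
from pinpose import *
go(tcp(.104),RP); report()"
python3 -m jog '0 0 0 0 0 0 30'
python3 -c "
from pinpose import *
go(tcp(.104),RP); report()"
```

```text
time_s: 11.2
position: [0.5589, -0.036, 0.2046]
tcp_rot: [[-0.922, -0.045, 0.384], [0.045, 0.974, 0.222], [-0.384, 0.222, -0.896]]
force: [-0.9, -0.4, -1.0]
opening: 0.432
grasp_force: 30.0
shift mm [ 1.2 -0.8 11.5] len 11.6
turn [0.     0.0016 0.0003] deg 0.1
underside in pin frame mm (along -toolx, tooly, axis) [  1.3   0.8 115.5] ang 0.09
F tool [ 1.2 -0.5  0.5]
time_s: 11.32
position: [0.5588, -0.0361, 0.2047]
tcp_rot: [[-0.922, -0.045, 0.385], [0.045, 0.974, 0.222], [-0.385, 0.222, -0.896]]
force: [0.7, 0.6, -0.5]
opening: 0.433
grasp_force: 30.0
shift mm [ 1.2 -0.7 11.6] len 11.7
turn [-0.      0.002   0.0002] deg 0.1
underside in pin frame mm (along -toolx, tooly, axis) [  1.3   0.7 115.6] ang 0.11
F tool [-0.4  0.5  0.8]
time_s: 11.45
position: [0.5585, -0.0361, 0.2046]
tcp_rot: [[-0.922, -0.045, 0.385], [0.045, 0.974, 0.222], [-0.385, 0.222, -0.896]]
force: [-0.2, -0.6, -0.0]
opening: 0.431
grasp_force: 30.0
shift mm [ 0.9 -0.6 11.6] len 11.7
turn [-0.      0.0019 -0.0002] deg 0.1
underside in pin frame mm (along -toolx, tooly, axis) [  1.    0.6 115.6] ang 0.11
F tool [ 0.2 -0.6 -0.2]
```

```bash

python3 -m jog '1 -0.7 10 0 0 0 30;0 0 10 0 0 0 30;0 0 8 0 0 0 30;0 0 5 0 0 0 30;0 0 0 0 0 0 30'
python3 -c "
from pinpose import *
report()"
python3 -m jog '0 0 4 0 0 0 30;0 0 4 0 0 0 30;0 0 0 0 0 0 30'
python3 -c "
from pinpose import *
report()"
python3 -m jog '0 0 3 0 0 0 30;0 0 3 0 0 0 30;0 0 0 0 0 0 30'
python3 -c "
from pinpose import *
report()"
```

```text
time_s: 12.08
position: [0.5701, -0.0293, 0.1737]
tcp_rot: [[-0.922, -0.044, 0.384], [0.046, 0.974, 0.223], [-0.383, 0.223, -0.896]]
force: [-0.3, -0.1, -0.9]
opening: 0.433
grasp_force: 30.0
underside in pin frame mm (along -toolx, tooly, axis) [-0.6 -0.  82. ] ang 0.05
F tool [ 0.7 -0.3  0.7]
time_s: 12.45
position: [0.5732, -0.0276, 0.1668]
tcp_rot: [[-0.922, -0.044, 0.384], [0.046, 0.974, 0.223], [-0.384, 0.223, -0.896]]
force: [0.2, -0.4, -1.1]
opening: 0.431
grasp_force: 30.0
underside in pin frame mm (along -toolx, tooly, axis) [-0.4 -0.1 74.3] ang 0.07
F tool [ 0.2 -0.7  0.9]
time_s: 12.82
position: [0.5755, -0.0263, 0.1615]
tcp_rot: [[-0.922, -0.044, 0.384], [0.046, 0.974, 0.223], [-0.384, 0.223, -0.896]]
force: [0.2, 0.1, -1.2]
opening: 0.431
grasp_force: 30.0
underside in pin frame mm (along -toolx, tooly, axis) [-0.4 -0.1 68.3] ang 0.07
F tool [ 0.2 -0.2  1.2]
```

```bash
cat > ok.py <<'E'
from pinpose import *
import sys
report(); f=np.linalg.norm(read_state()["force"]); print("t",read_state()["time_s"]); sys.exit(0 if f<6 else 1)
E
J="python3 -m jog"
$J '0 0 3 0 0 0 30;0 0 2 0 0 0 30;0 0 0 0 0 0 30' >/dev/null && python3 ok.py && \
$J '0 0 3 0 0 0 30;0 0 2 0 0 0 30;0 0 0 0 0 0 30' >/dev/null && python3 ok.py && \
$J '0 0 2 0 0 0 30;0 0 2 0 0 0 30;0 0 0 0 0 0 30' >/dev/null && python3 ok.py && \
$J '0 0 2 0 0 0 30;0 0 2 0 0 0 30;0 0 0 0 0 0 30' >/dev/null && python3 ok.py
```

```text
underside in pin frame mm (along -toolx, tooly, axis) [-0.3 -0.1 63.4] ang 0.08
F tool [-0.2  0.3  1.1]
t 13.2
underside in pin frame mm (along -toolx, tooly, axis) [-0.3 -0.1 58.4] ang 0.08
F tool [ 0.3 -0.2  0.2]
t 13.575
underside in pin frame mm (along -toolx, tooly, axis) [-0.3 -0.1 54.4] ang 0.08
F tool [-0.9 -0.8  0.8]
t 13.95
underside in pin frame mm (along -toolx, tooly, axis) [-0.3 -0.1 50.4] ang 0.08
F tool [ 0.4 -0.7  0.1]
t 14.325
```

```bash
J="python3 -m jog"
$J '0 0 2 0 0 0 30;0 0 2 0 0 0 30;0 0 0 0 0 0 30' >/dev/null && python3 ok.py && \
$J '0 0 2 0 0 0 30;0 0 2 0 0 0 30;0 0 0 0 0 0 30' >/dev/null && python3 ok.py && \
$J '0 0 2 0 0 0 30;0 0 2 0 0 0 30;0 0 0 0 0 0 30' >/dev/null && python3 ok.py && \
$J '0 0 2 0 0 0 30;0 0 1 0 0 0 30;0 0 0 0 0 0 30' >/dev/null && python3 ok.py && \
$J '0 0 1 0 0 0 30;0 0 1 0 0 0 30;0 0 0 0 0 0 30' >/dev/null && python3 ok.py&& \
$J '0 0 1 0 0 0 30;0 0 1 0 0 0 30;0 0 0 0 0 0 30' >/dev/null && python3 ok.py
```

```text
underside in pin frame mm (along -toolx, tooly, axis) [-0.3 -0.1 46.4] ang 0.08
F tool [0.2 0.2 0. ]
t 14.7
underside in pin frame mm (along -toolx, tooly, axis) [-0.3 -0.1 42.4] ang 0.08
F tool [ 0.4 -0.6  0.7]
t 15.075
underside in pin frame mm (along -toolx, tooly, axis) [-0.3 -0.1 38.4] ang 0.08
F tool [ 0.3 -0.2  0.5]
t 15.45
underside in pin frame mm (along -toolx, tooly, axis) [-0.3 -0.1 35.4] ang 0.08
F tool [-1.4 -0.5  1. ]
t 15.825
underside in pin frame mm (along -toolx, tooly, axis) [ 0.1 -0.2 33.6] ang 0.12
F tool [-0.2  1.2 -1.5]
t 16.2
underside in pin frame mm (along -toolx, tooly, axis) [ 0.4 -0.2 33.1] ang 0.2
F tool [  0.8   0.5 -16. ]
t 16.575
```

It stops firmly at about 32–33 mm, with 16 N axial force and little side force. I'll check the gap to the flange in one crop.

```bash
python3 - <<'E'
from h import *
t=[]
for c,(u,v,r) in {"scene":(340,240,32),"top":(288,225,32)}.items():
    im=capture(c)["color"][:,:,::-1]; t.append(cv2.resize(im[v-r:v+r,u-r:u+r],(390,390),interpolation=cv2.INTER_CUBIC))
cv2.imwrite("pics/gap1.png",np.hstack(t))
E
```

```text
(no output)
```

View pics/gap1.png

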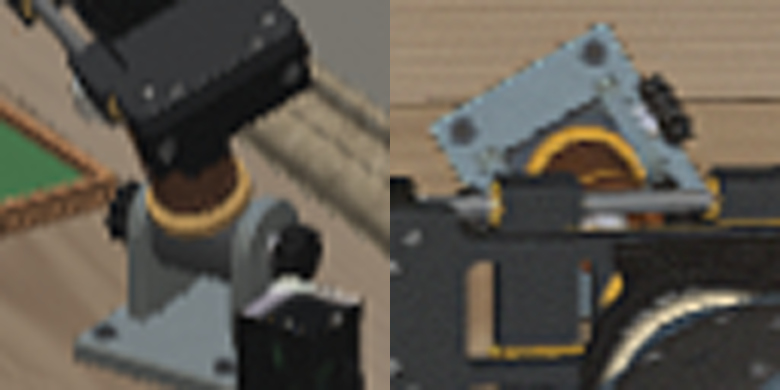

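The crop shows the sleeve seated on the flange all round, with no shaft showing (scene tile (195,200)), so it belongs in green. Withdrawing.

```bash

python3 -m jog '0 0 -5 0 0 0 30;0 0 -15 0 0 0 30;0 0 -20 0 0 0 30;0 0 -20 0 0 0 30;0 0 -25 0 0 0 30;0 0 0 0 0 0 30;0 0 0 0 0 0 30'
python3 - <<'E'
from pinpose import *
st(); report(); go([.594,.2595,.165],DOWN)
s=read_state(); w=Ro.from_matrix(s["tcp_rot"].T@DOWN).as_rotvec(); go([.594,.2595,.165],None,R0=DOWN)
E
```

```text
time_s: 17.55
position: [0.5569, -0.037, 0.2045]
tcp_rot: [[-0.922, -0.044, 0.384], [0.046, 0.974, 0.222], [-0.384, 0.223, -0.896]]
force: [0.0, -0.0, -0.7]
opening: 0.433
grasp_force: 30.0
t 17.55 p [ 0.5569 -0.037   0.2045] F [ 0.  -0.  -0.7] op 37.7 g 30.0 j [ -27.   24.  109.   38.   37. -145.]
[[-0.922, -0.044, 0.384], [0.046, 0.974, 0.222], [-0.384, 0.223, -0.896]]
underside in pin frame mm (along -toolx, tooly, axis) [-5.000e-01 -1.000e-01  1.164e+02] ang 0.08
F tool [ 0.2 -0.2  0.6]
shift mm [ -5.4 278.3 115.6] len 301.4
turn [ 0.2307  0.398  -0.0009] deg 26.4
shift mm [-37.1 296.5  39.5] len 301.4
```

```bash

python3 -m jog '0 0 -5 0.077 0.1327 0 30;0 0 -5 0.077 0.1327 0 30;0 0 0 0.077 0.1326 0 30;-6 49 6 0 0 0 30;-6 49 6 0 0 0 30;-6 49 6 0 0 0 30;-6 49 6 0 0 0 30;-6 49 6 0 0 0 30;-6 49 6 0 0 0 30;0 0 0 0 0 0 30;0 0 0 0 0 0 30'
python3 - <<'E'
from pinpose import *
st(); go([.594,.2595,.064],DOWN)
look("wrist",["green_tray","rust_tray"]); look("scene",["green_tray","rust_tray"])
E
```

```text
time_s: 18.92
position: [0.589, 0.2569, 0.1802]
tcp_rot: [[-1.0, -0.003, 0.014], [-0.003, 1.0, 0.013], [-0.014, 0.013, -1.0]]
force: [-0.2, -0.7, -0.5]
opening: 0.43
grasp_force: 30.0
t 18.93 p [0.589  0.2569 0.1802] F [-0.2 -0.7 -0.5] op 37.4 g 30.0 j [ 13.  35.  84.   1.  60. -77.]
[[-1.0, -0.003, 0.014], [-0.003, 1.0, 0.013], [-0.014, 0.013, -1.0]]
shift mm [ -3.4   1.1 116.3] len 116.4
turn [0.0131 0.0142 0.0033] deg 1.1
wrist green_tray [([0.5942, 0.2226, -0.0019], 0.8)]
wrist rust_tray [([0.4166, 0.2476, 0.0003], 0.63)]
scene green_tray [([0.5938, 0.2251, 0.0021], 0.78), ([0.5623, -0.3126, 0.0102], 0.15)]
scene rust_tray [([0.4222, 0.2497, 0.0038], 0.8), ([0.6941, 0.2511, 0.0025], 0.59)]
```

```bash

python3 -m jog '-2 1 40 0.013 0.014 0 30;0 0 40 0 0 0 30;0 0 22 0 0 0 30;0 0 8 0 0 0 30;0 0 0 0 0 0 30;0 0 0 0 0 0 30'
python3 - <<'E'
from pinpose import *
st(); go([.592,.2595,.0635],DOWN)
E
```

```text
time_s: 19.98
position: [0.5937, 0.2586, 0.0731]
tcp_rot: [[-1.0, -0.002, 0.005], [-0.002, 1.0, 0.002], [-0.005, 0.002, -1.0]]
force: [0.1, 0.7, -0.3]
opening: 0.434
grasp_force: 30.0
t 19.98 p [0.5937 0.2586 0.0731] F [ 0.1  0.7 -0.3] op 37.8 g 30.0 j [ 14.  44.  86.   0.  50. -76.]
[[-1.0, -0.002, 0.005], [-0.002, 1.0, 0.002], [-0.005, 0.002, -1.0]]
shift mm [1.8 0.9 9.6] len 9.8
turn [0.0017 0.0054 0.0019] deg 0.3
```

```bash

python3 -m jog '0 0 4 0 0.005 0 30;0 0 3 0 0 0 30;0 0 1 0 0 0 30;0 0 0 0 0 0 30'
python3 - <<'E'
from pinpose import *
st()
E
```

```text
time_s: 20.48
position: [0.5926, 0.2585, 0.0637]
tcp_rot: [[-1.0, -0.002, -0.002], [-0.002, 1.0, 0.001], [0.002, 0.001, -1.0]]
force: [0.7, -0.3, -1.1]
opening: 0.431
grasp_force: 30.0
t 20.48 p [0.5926 0.2585 0.0637] F [ 0.7 -0.3 -1.1] op 37.5 g 30.0 j [ 14.  45.  86.   0.  49. -77.]
[[-1.0, -0.002, -0.002], [-0.002, 1.0, 0.001], [0.002, 0.001, -1.0]]
```

```bash

python3 -m jog '0 0 1 0 0 0 30;0 0 0 0 0 0 30' ; python3 -m jog '0 0 1 0 0 0 30;0 0 0 0 0 0 30'
```

```text
time_s: 20.72
position: [0.5928, 0.2586, 0.063]
tcp_rot: [[-1.0, -0.002, -0.002], [-0.002, 1.0, 0.001], [0.002, 0.001, -1.0]]
force: [-0.8, -0.4, 1.2]
opening: 0.434
grasp_force: 30.0
time_s: 20.98
position: [0.5928, 0.2586, 0.0629]
tcp_rot: [[-1.0, -0.002, -0.002], [-0.002, 1.0, 0.001], [0.002, 0.001, -1.0]]
force: [-1.4, -0.5, 6.5]
opening: 0.429
grasp_force: 30.0
```

Felt contact. Release, lift, and head for the second sleeve.

```bash

python3 -m jog '0 0 0 0 0 0 62;0 0 0 0 0 0 62;0 0 0 0 0 0 62;0 0 -20 0 0 0 62;0 0 -50 0 0 0 62;0 0 -50 0 0 0 62;0 0 -20 0 0 0 62'
python3 - <<'E'
from pinpose import *
st(); go([.5692,-.2365,.25],DOWN); look("scene",["sleeve_a"])
E
```

```text
time_s: 21.85
position: [0.595, 0.2589, 0.2071]
tcp_rot: [[-1.0, -0.002, 0.006], [-0.002, 1.0, 0.003], [-0.006, 0.003, -1.0]]
force: [0.2, 0.5, -1.3]
opening: 0.713
grasp_force: 0.0
t 21.85 p [0.595  0.2589 0.2071] F [ 0.2  0.5 -1.3] op 62.0 g 0.0 j [ 14.  34.  81.   0.  65. -77.]
[[-1.0, -0.002, 0.006], [-0.002, 1.0, 0.003], [-0.006, 0.003, -1.0]]
shift mm [  26.7 -495.2  -44.5] len 497.9
turn [0.0029 0.0057 0.0023] deg 0.4
scene sleeve_a [([0.4677, -0.3111, 0.0052], 0.97), ([0.4496, -0.461, 0.0], 0.94), ([0.3426, -0.3834, -0.0013], 0.86), ([0.586, -0.4399, -0.0015], 0.75), ([0.5894, 0.2562, 0.0046], 0.65)]
```

```bash

python3 -m jog '11 -52 0 0 0 0 62;11 -52 0 0 0 0 62;11 -52 0 0 0 0 62;11 -52 0 0 0 0 62;11 -52 0 0 0 0 62;11 -52 0 0 0 0 62;11 -52 0 0 0 0 62;11 -52 0 0 0 0 62;11 -52 0 0 0 0 62;11 -52 0 0 0 0 62;11 -51 0 0 0 0 62;0 0 0 0 0 0 62'
python3 -m jog '0 0 25 0 0 0 62;0 0 25 0 0 0 62;0 0 15 0 0 0 62;0 0 0 0 0 0 62;0 0 0 0 0 0 62'
python3 - <<'E'
from pinpose import *
st(); go([.4703,-.312,.063],DOWN)
E
```

```text
time_s: 23.45
position: [0.4723, -0.3167, 0.2008]
tcp_rot: [[-1.0, 0.003, -0.002], [0.003, 1.0, -0.0], [0.002, -0.0, -1.0]]
force: [0.4, 0.5, 0.0]
opening: 0.708
grasp_force: 0.0
time_s: 24.08
position: [0.4736, -0.3128, 0.137]
tcp_rot: [[-1.0, -0.003, -0.001], [-0.003, 1.0, 0.0], [0.001, 0.0, -1.0]]
force: [1.4, -0.9, -0.5]
opening: 0.716
grasp_force: 0.0
t 24.07 p [ 0.4736 -0.3128  0.137 ] F [ 1.4 -0.9 -0.5] op 62.3 g 0.0 j [ -45.   34.   96.   -0.   50. -135.]
[[-1.0, -0.003, -0.001], [-0.003, 1.0, 0.0], [0.001, 0.0, -1.0]]
shift mm [ 3.2  0.8 74. ] len 74.1
turn [ 0.0003 -0.0014  0.0027] deg 0.2
```

```bash

python3 -m jog '3 1 24 0 0 0 62;0 0 24 0 0 0 62;0 0 24 0 0 0 62;0 0 0 0 0 0 62;0 0 0 0 0 0 30;0 0 0 0 0 0 30;0 0 0 0 0 0 30;0 0 0 0 0 0 30;0 0 0 0 0 0 30'
python3 - <<'E'
from pinpose import *
st()
E
```

```text
time_s: 25.2
position: [0.4704, -0.3121, 0.0653]
tcp_rot: [[-1.0, -0.002, -0.001], [-0.002, 1.0, -0.0], [0.001, -0.0, -1.0]]
force: [-0.9, 0.1, 6.3]
opening: 0.431
grasp_force: 30.0
t 25.2 p [ 0.4704 -0.3121  0.0653] F [-0.9  0.1  6.3] op 37.5 g 30.0 j [ -45.   41.   98.   -0.   41. -135.]
[[-1.0, -0.002, -0.001], [-0.002, 1.0, -0.0], [0.001, -0.0, -1.0]]
```

```bash

python3 -m jog '0 0 -20 0 0 0 30;0 0 -45 0 0 0 30;0 0 -45 0 0 0 30;0 0 -45 0 0 0 30;-14 46 0 0 0 0 30;-14 46 0 0 0 0 30;-14 46 0 0 0 0 30;-14 46 0 0 0 0 30;-14 46 0 0 0 0 30;-14 45 0 0 0 0 30;0 0 0 0 0 0 30;0 0 0 0 0 0 30'
python3 -m jog '0 0 0 -0.078 -0.133 0 30;0 0 0 -0.078 -0.133 0 30;0 0 0 -0.078 -0.133 0 30;0 0 0 0 0 0 30;0 0 0 0 0 0 30;0 0 0 0 0 0 30'
sed -i 's/UND=.054/UND=.0553/' pinpose.py
python3 - <<'E'
from pinpose import *
st(); go(tcp(.115),RP); report()
E
```

```text
time_s: 26.7
position: [0.5533, -0.0369, 0.2192]
tcp_rot: [[-1.0, -0.003, -0.003], [-0.003, 1.0, 0.001], [0.003, 0.001, -1.0]]
force: [0.0, -0.4, 0.6]
opening: 0.433
grasp_force: 30.0
time_s: 27.45
position: [0.5547, -0.0364, 0.2198]
tcp_rot: [[-0.927, -0.048, 0.373], [0.04, 0.974, 0.224], [-0.374, 0.222, -0.9]]
force: [-0.2, 0.7, -0.7]
opening: 0.433
grasp_force: 30.0
t 27.45 p [ 0.5547 -0.0364  0.2198] F [-0.2  0.7 -0.7] op 37.6 g 30.0 j [ -27.   22.  108.   35.   40. -142.]
[[-0.927, -0.048, 0.373], [0.04, 0.974, 0.224], [-0.374, 0.222, -0.9]]
shift mm [ 3.1 -3.9 14.6] len 15.4
turn [ 0.001  -0.0105  0.0027] deg 0.6
underside in pin frame mm (along -toolx, tooly, axis) [  2.6   4.  129.6] ang 0.6
F tool [0.5 0.5 0.7]
```

```bash

python3 -m jog '3.4 -3.9 13 0.001 -0.0105 0.003 30;0 0 0 0 0 0 30;0 0 0 0 0 0 30;0 0 0 0 0 0 30'
python3 -c "
from pinpose import *
go(tcp(.115),RP);report()"
```

```text
time_s: 27.95
position: [0.5559, -0.0368, 0.206]
tcp_rot: [[-0.923, -0.044, 0.383], [0.046, 0.974, 0.223], [-0.383, 0.223, -0.896]]
force: [0.8, 0.8, -0.7]
opening: 0.432
grasp_force: 30.0
shift mm [-1.  -0.5  1.7] len 2.0
turn [ 0.0008  0.0002 -0.0008] deg 0.1
underside in pin frame mm (along -toolx, tooly, axis) [ -0.9   0.5 116.7] ang 0.05
F tool [-0.5  0.5  1.2]
```

```bash
J="python3 -m jog"
$J '-0.6 -0.6 11 0 0 0 30;0 0 10 0 0 0 30;0 0 9 0 0 0 30;0 0 4 0 0 0 30;0 0 0 0 0 0 30' >/dev/null && python3 ok.py && \
$J '0 0 4 0 0 0 30;0 0 3 0 0 0 30;0 0 0 0 0 0 30' >/dev/null && python3 ok.py && \
$J '0 0 3 0 0 0 30;0 0 3 0 0 0 30;0 0 0 0 0 0 30' >/dev/null && python3 ok.py && \
$J '0 0 3 0 0 0 30;0 0 2 0 0 0 30;0 0 0 0 0 0 30' >/dev/null && python3 ok.py && \
$J '0 0 3 0 0 0 30;0 0 2 0 0 0 30;0 0 0 0 0 0 30' >/dev/null && python3 ok.py
```

```text
underside in pin frame mm (along -toolx, tooly, axis) [-1.3 -0.1 82. ] ang 0.11
F tool [ 1.1 -1.7  1.2]
t 28.575
underside in pin frame mm (along -toolx, tooly, axis) [-1.  -0.2 75.4] ang 0.07
F tool [0.8 0.4 0.4]
t 28.95
underside in pin frame mm (along -toolx, tooly, axis) [-1.1 -0.2 69.2] ang 0.08
F tool [-0.5 -0.5  0.4]
t 29.325
underside in pin frame mm (along -toolx, tooly, axis) [-1.1 -0.2 64.3] ang 0.08
F tool [-0.  -0.2  0.9]
t 29.7
underside in pin frame mm (along -toolx, tooly, axis) [-1.1 -0.2 59.3] ang 0.07
F tool [-0.2  0.9  1.4]
t 30.075
```

```bash
J="python3 -m jog"
$J '-0.8 0 1 0 0 0 30;0 0 2 0 0 0 30;0 0 0 0 0 0 30' >/dev/null && python3 ok.py && \
$J '0 0 2 0 0 0 30;0 0 2 0 0 0 30;0 0 0 0 0 0 30' >/dev/null && python3 ok.py && \
$J '0 0 2 0 0 0 30;0 0 2 0 0 0 30;0 0 0 0 0 0 30' >/dev/null && python3 ok.py && \
$J '0 0 2 0 0 0 30;0 0 2 0 0 0 30;0 0 0 0 0 0 30' >/dev/null && python3 ok.py && \
$J '0 0 2 0 0 0 30;0 0 2 0 0 0 30;0 0 0 0 0 0 30' >/dev/null && python3 ok.py && \
$J '0 0 2 0 0 0 30;0 0 1 0 0 0 30;0 0 0 0 0 0 30' >/dev/null && python3 ok.py && \
$J '0 0 1 0 0 0 30;0 0 1 0 0 0 30;0 0 0 0 0 0 30' >/dev/null && python3 ok.py && \
$J '0 0 1 0 0 0 30;0 0 1 0 0 0 30;0 0 0 0 0 0 30' >/dev/null && python3 ok.py && \
$J '0 0 1 0 0 0 30;0 0 1 0 0 0 30;0 0 0 0 0 0 30' >/dev/null && python3 ok.py
```

```text
underside in pin frame mm (along -toolx, tooly, axis) [-0.2 -0.2 56.4] ang 0.07
F tool [ 0.6 -0.3  0.8]
t 30.45
underside in pin frame mm (along -toolx, tooly, axis) [-0.3 -0.2 52.3] ang 0.07
F tool [0.4 0.1 1. ]
t 30.825
underside in pin frame mm (along -toolx, tooly, axis) [-0.3 -0.2 48.3] ang 0.07
F tool [-0.1 -0.1  0.9]
t 31.2
underside in pin frame mm (along -toolx, tooly, axis) [-0.2 -0.2 44.3] ang 0.07
F tool [0.7 0.5 0.8]
t 31.575
underside in pin frame mm (along -toolx, tooly, axis) [ 0.  -0.2 40.6] ang 0.06
F tool [ 0.1  0.5 -1.3]
t 31.95
underside in pin frame mm (along -toolx, tooly, axis) [ 0.4 -0.2 39.9] ang 0.11
F tool [  2.    1.1 -24.6]
t 32.325
```

It stops at about 40.3 mm, roughly 8.5 mm above where the first sleeve seated, with 25 N axial force and almost no side force. So the ring is on the step and this one goes in rust. Hold briefly, then withdraw.

```bash

python3 -m jog '0 0 0 0 0 0 30;0 0 -5 0 0 0 30;0 0 -15 0 0 0 30;0 0 -20 0 0 0 30;0 0 -20 0 0 0 30;0 0 -20 0 0 0 30;0 0 -5 0.077 0.1327 0 30;0 0 -5 0.077 0.1327 0 30;0 0 0 0.077 0.1326 0 30;0 0 0 0 0 0 30;0 0 0 0 0 0 30'
python3 - <<'E'
from pinpose import *
st(); go([.4205,.249,.08],DOWN)
E
```

```text
time_s: 33.7
position: [0.5522, -0.0382, 0.2146]
tcp_rot: [[-1.0, -0.002, 0.012], [-0.002, 1.0, 0.016], [-0.012, 0.016, -1.0]]
force: [0.8, 1.4, -0.6]
opening: 0.43
grasp_force: 30.0
t 33.7 p [ 0.5522 -0.0382  0.2146] F [ 0.8  1.4 -0.6] op 37.4 g 30.0 j [ -16.   27.   95.    1.   58. -107.]
[[-1.0, -0.002, 0.012], [-0.002, 1.0, 0.016], [-0.012, 0.016, -1.0]]
shift mm [132.9 285.4 137.4] len 343.5
turn [0.0155 0.0125 0.0018] deg 1.1
```

```bash

python3 -m jog '22 48 0 0.015 0.012 0 30;22 48 0 0 0 0 30;22 48 0 0 0 0 30;22 48 0 0 0 0 30;22 48 0 0 0 0 30;22 48 0 0 0 0 30;0 0 45 0 0 0 30;0 0 45 0 0 0 30;0 0 36 0 0 0 30;0 0 8 0 0 0 30;0 0 0 0 0 0 30;0 0 0 0 0 0 30'
python3 - <<'E'
from pinpose import *
st(); go([.4205,.249,.0645],DOWN)
E
```

```text
time_s: 35.2
position: [0.4219, 0.2491, 0.0824]
tcp_rot: [[-1.0, -0.001, 0.004], [-0.001, 1.0, -0.0], [-0.004, -0.0, -1.0]]
force: [0.4, 0.2, -1.1]
opening: 0.433
grasp_force: 30.0
t 35.2 p [0.4219 0.2491 0.0824] F [ 0.4  0.2 -1.1] op 37.6 g 30.0 j [ 18.  36. 109.  -0.  35. -72.]
[[-1.0, -0.001, 0.004], [-0.001, 1.0, -0.0], [-0.004, -0.0, -1.0]]
shift mm [ 1.5 -0.1 17.9] len 18.0
turn [-0.0003  0.0037  0.0009] deg 0.2
```

```bash

python3 -m jog '1 0 8 0 0.004 0 30;0 0 7 0 0 0 30;0 0 2 0 0 0 30;0 0 0 0 0 0 30;0 0 0 0 0 0 30'
python3 -m jog '0 0 1 0 0 0 30;0 0 0 0 0 0 30'
```

```text
time_s: 35.83
position: [0.42, 0.2491, 0.0641]
tcp_rot: [[-1.0, -0.002, -0.003], [-0.002, 1.0, -0.001], [0.003, -0.001, -1.0]]
force: [-0.4, 0.1, -0.8]
opening: 0.434
grasp_force: 30.0
time_s: 36.08
position: [0.42, 0.2491, 0.0631]
tcp_rot: [[-1.0, -0.002, -0.003], [-0.002, 1.0, -0.001], [0.003, -0.001, -1.0]]
force: [0.1, 0.4, -0.5]
opening: 0.434
grasp_force: 30.0
```

```bash

python3 -m jog '0 0 1 0 0 0 30;0 0 0 0 0 0 30'
python3 -m jog '0 0 0 0 0 0 62;0 0 0 0 0 0 62;0 0 0 0 0 0 62;0 0 -20 0 0 0 62;0 0 -50 0 0 0 62;0 0 -50 0 0 0 62;0 0 -30 0 0 0 62;0 0 0 0 0 0 62'
python3 - <<'E'
from h import *
st(); look("top",["sleeve_a","green_tray","rust_tray"]); look("scene",["sleeve_a"],"end")
a=cv2.imread("pics/end.png"); cv2.imwrite("pics/endc.png",cv2.resize(a[190:350,190:410],(770,560),interpolation=cv2.INTER_CUBIC))
E
```

```text
time_s: 36.33
position: [0.42, 0.2491, 0.0629]
tcp_rot: [[-1.0, -0.002, -0.002], [-0.002, 1.0, -0.001], [0.002, -0.001, -1.0]]
force: [-1.4, -1.2, 4.8]
opening: 0.429
grasp_force: 30.0
time_s: 37.33
position: [0.4219, 0.2498, 0.2143]
tcp_rot: [[-1.0, -0.002, 0.003], [-0.002, 1.0, 0.001], [-0.003, 0.001, -1.0]]
force: [-0.1, 0.4, 0.4]
opening: 0.712
grasp_force: 0.0
t 37.33 p [0.4219 0.2498 0.2143] F [-0.1  0.4  0.4] op 62.0 g 0.0 j [ 18.  22. 103.  -0.  54. -73.]
[[-1.0, -0.002, 0.003], [-0.002, 1.0, 0.001], [-0.003, 0.001, -1.0]]
top sleeve_a [([0.3432, -0.3865, -0.0006], 0.72), ([0.5894, 0.2575, 0.0093], 0.68), ([0.4474, -0.4572, 0.0003], 0.65), ([0.563, -0.2251, 0.0113], 0.63), ([0.5912, -0.4396, 0.0009], 0.56)]
top green_tray [([0.5981, 0.2258, -0.004], 0.86)]
top rust_tray [([0.4213, 0.2514, -0.0033], 0.72), ([0.5627, -0.2277, 0.0103], 0.71), ([0.5971, -0.0119, 0.1079], 0.57)]
scene sleeve_a [([0.447, -0.4605, 0.0016], 0.83), ([0.3436, -0.3833, -0.0031], 0.77), ([0.4155, 0.2512, 0.007], 0.64), ([0.5849, -0.4376, -0.0], 0.62), ([0.591, 0.2613, 0.0034], 0.53)]
```

View pics/endc.png

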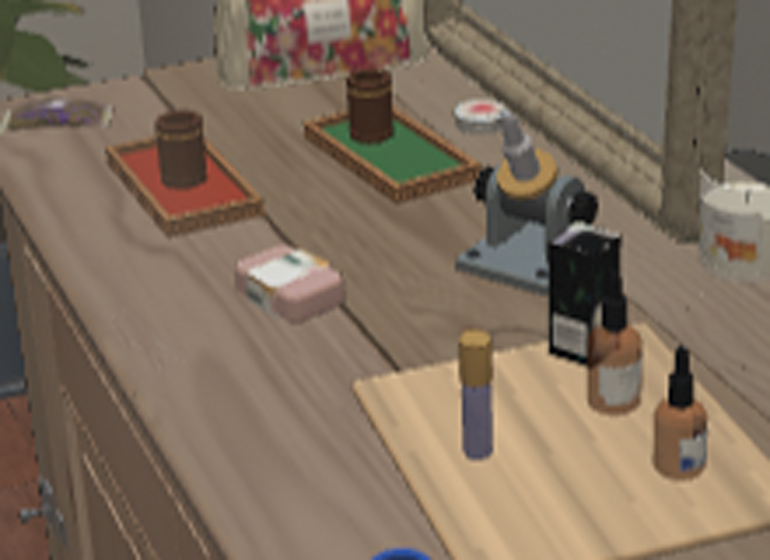

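Both sleeves stand upright with their bands up, one in rust at (182,150) and one in green at (370,105). The other goods haven't moved. Handing in.

```bash
python3 -c "
from rig import *
print(hand_in())"
```

```text
the job is handed in; nothing more can be done
None
```

The job is handed in: the first sleeve seated on the flange and stands in the green tray, and the second stopped about 8.5 mm short and stands in the rust tray. The hand-in gave no verdict.

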